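Open up a spring-feed tin dispenser for refilling

ROBOT

A 6-joint arm with a two-finger parallel gripper is mounted at the origin on the work surface. World frame = base frame: x ahead of the robot, y to its left, z up, the work surface at z = 0. Lengths are in mm, angles in rad, forces in N, time in s.
With the tool pointing down it reaches from about 375 to 750 mm from the base axis. Payload 9 kg.
Tool frame: the origin (TCP) lies midway between the tips of the shut fingers; the grasp point (between the pads) lies 19 mm behind it; z points along the fingers, y is the direction in which the jaws open and shut (so a half turn about z gives the same grasp; the last joint's range is limited). The gripper opens to 85 mm and grips with 20 to 120 N. Pads are 22 mm wide; open, the fingers measure 114 mm over their backs; the gripper's body (76 mm by 85 mm) begins 54 mm behind the grasp point. The pads swing forward as they close: fully open they stand 13 mm farther back than shut.
Start: joints at [0.907, 0.104, 0.097, 1.564, 0, 1.353], TCP at [258.717, 541.389, 231.331] pointing down, gripper open.
Joint ranges: [-2.99, 2.99], [-0.84, 1.86], [-1.1, 1.16], [-1.84, 2.11], [-1.51, 1.56], [-3.14, 3.14]. Speed limits (rad/s): [2.22, 2.22, 2.57, 3.14, 3.14, 3.14].

INTERFACE

Orientations are given as a rotation vector (axis times angle).
In Python, from bench import bot gives the robot as it stands.
- The arm moves only by the tool move_arm, never from a script. Its argument "steps" is a list of rows, each a list of 3 entries, a list of its own where there are three numbers: the finger opening in mm, from 0 to 85.4, then the shift along the tool's x, y, z in mm, then the turn, a rotation vector about the tool's x, y, z in degrees. A call has 1 to 8 rows; each row is the pose to reach, as a shift and turn from the pose measured when the call began, along the tool's axes at that moment; what a row does not reach only later rows make up. A row lasts 1/8 s, in which the tool goes at most 62.5 mm and 10.7 degrees, less where a joint would pass 70% of its speed; a pose out of reach is approached as far as the arm can. A call with a gripper value outside its range is refused whole. The fingers move at their own pace and stop on an object; "newtons" is the grip in N (left out, the last holds). Time passes only in rows, so rows that repeat a pose let the fingers close. It gives the time, the measured TCP pose, the force and the opening at its end, in the units of the state.
- bot.get_state(): the state, without advancing time (a new reading comes with each control period).
- bot.snapshot(name): name is "scene" or "side" or "wrist"; returns the picture (420x560x3 uint8, red, green, blue); there is no depth.
- bot.camera_info(name): a dict with "fovy" (degrees; the focal length in pixels is half the picture's height over the tangent of half this angle, whatever the lens; pixels are square), "cx", "cy" (the principal point, pixels), "k1" (the pictures are not rectified: a ray, as slopes to the right and down, at radius r is drawn at 1 + k1 r^2 times it, then the intrinsics apply), "R" (3x3) and "t" (3): a world point X has camera coordinates R X + t; the wrist camera has in their place "mount" (4x4, takes a point from camera to tool coordinates, whose origin is the TCP and whose axes are the flange's). Camera axes: x right, y down, z forward; pixel columns grow to the right and rows downward; lengths in mm; the calibration is good to about 2 mm. A picture is of the moment at which its call begins: read the wrist's pose just before it. camera_info takes no time and is no camera call.
- bot.job_done(): hands the job in, once; it reports no verdict.
The state is a dict: "time": time; "joint_positions": joint angles; "qvel": joint speeds; "joint_torque": joint torques, N m; "tool_pos": TCP position; "tool_rot": TCP orientation; "wrist_force": force on the tool from outside, world axes, zero at the start; "ft_torque": the same for the moment, N m; "gripper_width": opening from 0.0 (shut) to 1.0 (fully open).
Only numpy, scipy, OpenCV 4.12 (cv2) and the standard library are available. Lean on these libraries where they do the work, as an engineer would, in place of code of your own. Each camera call takes 0.05 s, during which the arm holds its last target. There are 200 camera calls.

TASK

The tin dispenser on the counter is empty and I want to refill it. Push its open front gate shut until it snaps home behind the roller catch, then take the spring-loaded pusher by the tab on its top, draw it back until its front face is level with the pointer clip on the side wall, and hold it there against its spring so that I can drop the tins in: finish while still holding it, do not let go. Leave the tins and the iron weight on the counter where they are.

Things in the scene. Friction and masses are not known exactly. Their poses are not given: they have to be found in the camera images.
- dispenser: open-topped trough of white sheet for flat fish tins, fixed: 330 mm long (x), 116 wide (y), walls 3 thick, tops 51 above the counter, rear wall 66. Origin: centre of its underside, on the counter. -x end = front, closed by the gate; +x rearward; z up. Roller catch (dark block, white 8 mm roller, up to 51 high) outside the wall at the front end, -y side.
- gate (a joint): opening (rad) of the gate, a steel sheet 4 mm thick, 118 wide, 10 to 68 above the counter, on a vertical hinge at the front +y corner. 0 = shut, flush across the front; grows as the free edge swings outward to the dispenser's -x; stop 1.75. Stays where left; in the last 0.1 rad it must be pushed past the spring roller (about 5 N at the edge), which then keeps it shut.
- gate_hinge (a point): point on the gate's hinge axis (vertical), 40 mm above the counter; 165 mm ahead (-x) of the dispenser's origin and 58 mm to its +y side
- gate_edge (a point): point on the gate's free edge (rolled, 6 mm thick), 115 mm from the hinge axis, 40 mm above the counter
- pusher: grey plastic paddle 12 mm thick (along the lane), 98 wide, 18 to 84 above the counter, on a rail along mid-lane, pull tab on top. Axes as the dispenser's. Origin: below the middle of its front face, at counter height. Rests 53 mm behind the shut gate; slides only to the dispenser's +x, up to 205 mm; a spring pulls it back to the front (5 N at rest, 8 N fully back).
- pusher_tab (a point): top middle of the pull tab, 125 mm above the counter. Tab: upright plate 12 mm thick along the lane, 44 wide across it, free from 84 to 125 above the counter; its front face is in plane with the paddle's, 6 mm to -x of this point.
- pusher_face (a point): middle of the paddle's front face (the face towards the gate, dispenser's -x), 51 mm above the counter
- pointer_tip (a point): tip of a black folded clip, 22 mm long, astride the side wall on the dispenser's -y side; its pointed finger, 12 mm wide, rises to this tip 71 mm above the counter. Marks where the pusher's front face is to come; its place along the wall differs each time. Axes as the dispenser's.
- tin_a: flat fish tin 104 x 60 x 24 mm lying on the counter, bystander; origin at the centre of its underside
- tin_b: like tin_a, lying on top of it, bystander
- tin_c: like tin_a, lying alone on the counter, bystander
- weight: round cast-iron scale weight, 90 mm across and 40 mm high, bystander; origin at the centre of its underside

How it is judged (in metres and radians):
On the way, in this order (a step that is already met when the one before it is completed fails the run):
1. the gate is shut, seated behind its catch, with the pusher still at the front (value of joint gate below 0.025 rad and x of pusher_face in the frame of pointer_tip below -0.03 m), for 0.2 s.
2. the pusher is held by the fingers with its front face level with the pointer (x of pusher_face in the frame of pointer_tip between -0.007 and 0.007 m and contact force between the fingers and pusher above 2 N), for 0.5 s.
At the end, for the whole second after the job is handed in: Through the last second: gate shut behind its catch (under 0.025 rad); pusher at rest (under 10 mm/s), its front face within 7 mm of the pointer tip along the lane; the fingers hold it there (over 2 N) and no tin or weight touches it (all of step 2 and value of joint gate below 0.025 rad and linear speed of pusher below 0.01 m/s and contact force between pusher and tin_a below 0.2 N and contact force between pusher and tin_b below 0.2 N and contact force between pusher and tin_c below 0.2 N and contact force between pusher and weight below 0.2 N); the arm keeps its last pose, push and grip.
It fails at once if a tin or the weight is moved from its place (30 mm) (distance of any of tin_a, tin_b, tin_c, weight from where it was at the start of the episode above 0.03 m).
It also fails if it takes over 54 s, if anything falls off the work surface, if the arm or the gripper's body presses on something with over 40 N, if the wrist force passes 120 N, or if a joint passes its speed limit or range.

## Working session

There is one attempt and no reset: what is moved stays moved. The work goes in short steps, Python scripts to look and compute and a tool call to move; the robot and the scene stay as the last step left them, time stands still between calls to the robot, and variables do not carry over. Pictures are saved under pics/ and viewed, about 8 in all and at most 12, crops included, and the job is handed in when it is done.

Besides the shell and the picture viewer there is one more tool, called after "Request:" in YAML: its name, and indented under it one key for each argument. move_arm: Moves the arm, as the interface text tells. Its arguments: {"type":"object","properties":{"steps":{"type":"array"},"newtons":{"type":"number"}},"required":["steps"]}

```bash
mkdir -p pics; ls; python3 - <<'E'
from bench import bot
import cv2
for n in("scene","side"):
    cv2.imwrite(f"pics/{n}0.png",bot.snapshot(n)[:,:,::-1])
    c=bot.camera_info(n);print(n,c)
print(bot.camera_info("wrist"))
print(bot.get_state())
E
```

```text
pics
scene {'fovy': 53.196114034863086, 'cx': 283.0364908852515, 'cy': 208.83859259799544, 'k1': -0.12591853570384598, 'R': array([[-0.5703118 ,  0.82135992,  0.01059857],
       [ 0.70474204,  0.49588519, -0.50738203],
       [-0.42199894, -0.2818967 , -0.86165605]]), 't': array([ 328.00375485, -347.85268534, 1490.64516304])}
side {'fovy': 45.921457730714906, 'cx': 276.62601586937893, 'cy': 211.17513934988432, 'k1': -0.0988118047611751, 'R': array([[ 0.704903  , -0.70909439,  0.01723119],
       [-0.46718747, -0.48243108, -0.74094272],
       [ 0.53371119,  0.51424255, -0.67134713]]), 't': array([-377.03628331,  335.98080299,  913.22469951])}
{'fovy': 60.5102201921004, 'cx': 277.9912248149379, 'cy': 211.05969166592217, 'k1': -0.09538332051295115, 'mount': array([[ 4.60882710e-04, -9.51343196e-01, -3.08132945e-01,
         7.93091791e+01],
       [ 9.99999470e-01,  1.54674474e-04,  1.01817726e-03,
         1.92495824e-01],
       [-9.20975707e-04, -3.08133251e-01,  9.51342762e-01,
        -1.42715689e+02],
       [ 0.00000000e+00,  0.00000000e+00,  0.00000000e+00,
         1.00000000e+00]])}
{'time': 0.1, 'joint_positions': array([9.07306573e-01, 1.04624935e-01, 9.65451739e-02, 1.56391771e+00,
       2.50290062e-05, 1.35308404e+00]), 'qvel': array([-0.00024214, -0.00070828,  0.00135608,  0.0005885 ,  0.00039767,
        0.00176151]), 'joint_torque': array([ 5.46821873e-03, -5.58209145e+01,  5.04718781e+01,  1.30991649e-02,
       -3.08954986e-04,  1.12395324e-05]), 'tool_pos': array([258.49487798, 541.12428972, 230.60764735]), 'tool_rot': array([-6.94323872e-01, -3.06335686e+00,  1.68950503e-03]), 'wrist_force': array([ 0.46027724,  0.24321623, -0.13570465]), 'ft_torque': array([-0.00485844,  0.02802241,  0.02718165]), 'gripper_width': 1.001123289028687}
```

View pics/scene0.png

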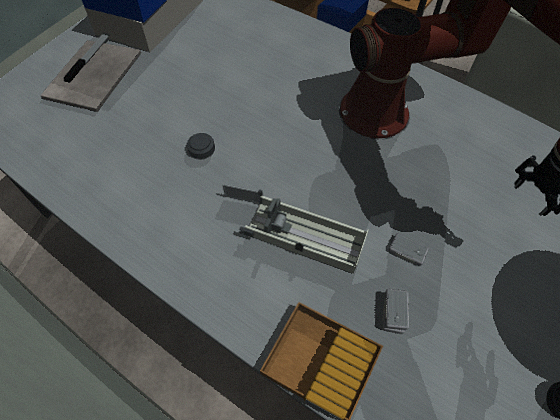

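View pics/side0.png

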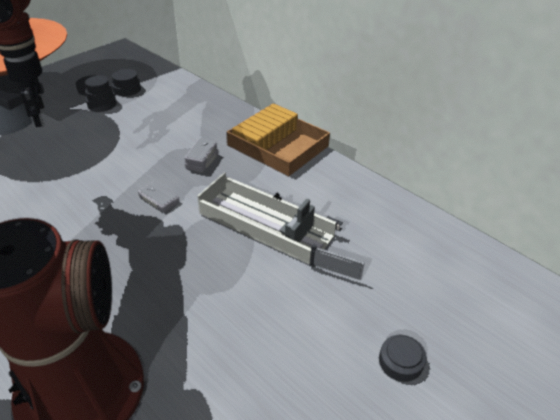

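Scene view: dispenser front end at left (~250,215), gate hinge ~(262,195) with the free edge ~(222,190), clip ~(299,247), rear ~(360,250). Side view: hinge ~(313,255), gate edge ~(365,268), clip ~(277,196), weight (403,357). I'll enlarge both in one picture.

```bash
python3 - <<'E'
import cv2,numpy as np
a=cv2.imread("pics/scene0.png")[175:280,210:380];b=cv2.imread("pics/side0.png")[165:290,190:380]
A=cv2.resize(a,(0,0),fx=4,fy=4,interpolation=2);B=cv2.resize(b,(0,0),fx=4,fy=4,interpolation=2)
def grid(I,x0,y0):
    for x in range(0,I.shape[1],80):
        cv2.putText(I,str(x0+x//4),(x,10),0,.4,(0,255,255));cv2.line(I,(x,12),(x,18),(0,255,255))
    for y in range(0,I.shape[0],80):cv2.putText(I,str(y0+y//4),(0,y+4),0,.4,(0,255,0))
    return I
cv2.imwrite("pics/ca.png",grid(A,210,175));cv2.imwrite("pics/cb.png",grid(B,190,165))
E
```

```text
(no output)
```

View pics/ca.png

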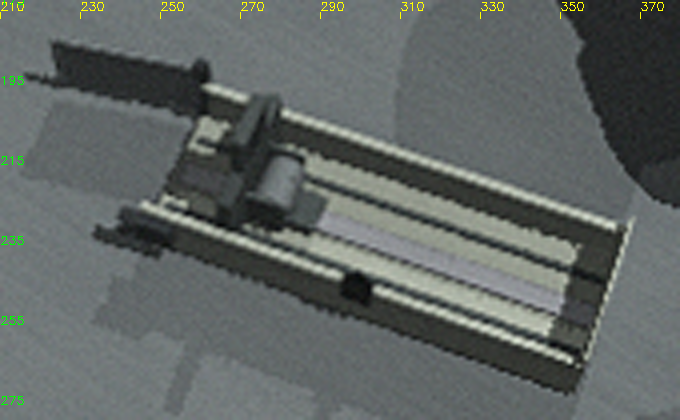

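View pics/cb.png

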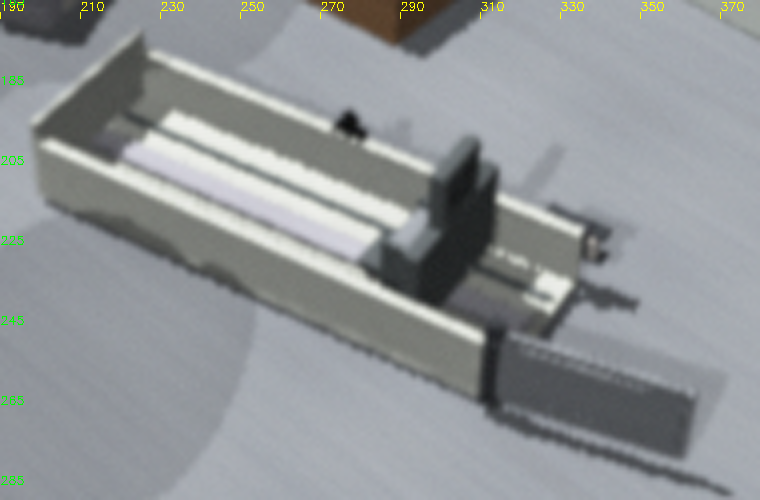

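Scene crop: front wall-top corners at (260.8,196.5) and (245.8,226.2), rear wall corners at (368,230.5) and (356,265), gate free top corner at (223.7,185.5), clip tip ≈(298,243). Side crop: rear corners (225.5,173.7) and (198,197.5), front corners (311,250) and (335.7,222.5), gate top free corner (363,263.7), clip tip (277,193).

```bash
cat > h.py <<'E'
from bench import bot
import numpy as np,cv2
from scipy.optimize import least_squares
from scipy.spatial.transform import Rotation as Ro
def K(c):
    f=210/np.tan(np.radians(c["fovy"])/2);return np.array([[f,0,c["cx"]],[0,f,c["cy"]],[0,0,1]])
def cam(n,s=None):
    c=bot.camera_info(n)
    if "R" in c: R,t=c["R"],c["t"]
    else:
        T=np.eye(4);T[:3,:3]=Ro.from_rotvec(s["tool_rot"]).as_matrix();T[:3,3]=s["tool_pos"]
        M=np.linalg.inv(T@c["mount"]);R,t=M[:3,:3],M[:3,3]
    return K(c),np.array([c["k1"],0,0,0,0.]),R,t
def proj(C,X): return cv2.projectPoints(np.array(X,float).reshape(-1,1,3),cv2.Rodrigues(C[2])[0],C[3],C[0],C[1])[0].reshape(-1,2)
def ray(C,uv,z):
    p=cv2.undistortPoints(np.array(uv,float).reshape(-1,1,2),C[0],C[1]).reshape(-1,2)
    d=np.c_[p,np.ones(len(p))]@C[2];o=-C[2].T@C[3]
    return o+d*((z-o[2])/d[:,2])[:,None]
def world(P,L): # dispenser pose (x,y,yaw), local pts
    c,s=np.cos(P[2]),np.sin(P[2]);L=np.atleast_2d(L)
    return np.c_[P[0]+c*L[:,0]-s*L[:,1],P[1]+s*L[:,0]+c*L[:,1],L[:,2]]
E
python3 - <<'E'
from h import *
S,D=cam("scene"),cam("side")
LA=[[-165,58,51],[-165,-58,51],[165,58,66],[165,-58,66]]
A=[[260.8,196.8],[245.8,225.8],[368,230.5],[356.3,265.5]]
B=[[311,249],[335.7,222.2],[198,197.5],[225.5,173.7]]
r0=ray(S,A,51),ray(D,B,51);print(r0)
f=lambda P:np.r_[(proj(S,world(P,LA))-A).ravel(),(proj(D,world(P,LA))-B).ravel()]
m=np.mean(ray(D,B,58),0);v=r0[1][2]-r0[1][0]
R=least_squares(f,[m[0],m[1],np.arctan2(v[1],v[0])],loss='soft_l1');P=R.x;print(P,f(P).round(1))
np.save("P.npy",P)
def loc(X):
    c,s=np.cos(P[2]),np.sin(P[2]);d=X[:,:2]-P[:2];return np.c_[d@[c,s],d@[-s,c]]
print("gate edge",ray(S,[[223.7,185.5]],68),ray(D,[[363,263.7]],68),loc(ray(S,[[223.7,185.5]],68)),loc(ray(D,[[363,263.7]],68)))
print("tip",loc(ray(S,[[298,243]],71)),loc(ray(D,[[277,193]],71)))
print("tab top corners", loc(ray(D,[[309,199.5],[300,209]],125)), loc(ray(S,[[276,199]],125)))
for n,uv in(("w",[403,345]),):print(n,ray(D,[uv],40))
print("w",ray(S,[[200,140]],40),"tins",ray(D,[[202,147],[158,192]],30))
E
```

```text
(array([[549.24740796, -98.89163282,  51.        ],
       [652.39397212, -76.10759066,  51.        ],
       [464.78278135, 217.6755437 ,  51.        ],
       [577.57320557, 243.78035871,  51.        ]]), array([[550.6196748 , -93.24082454,  51.        ],
       [659.46241801, -75.5615915 ,  51.        ],
       [478.86274919, 226.08857124,  51.        ],
       [592.87815645, 251.94039786,  51.        ]]))
[565.19053588  71.60981753   1.79384128] [-0.1 -1.5 -1.4  1.4  0.4 -0.2 -0.   0.3  1.3  3.3 -0.   0.4 -1.1 -2.1
 -0.8 -2.2]
gate edge [[ 588.98848372 -205.73317136   68.        ]] [[ 586.0560381 -211.8595747   68.       ]] [[-275.73687684   38.1398815 ]] [[-281.06286206   42.3548473 ]]
tip [[ -3.65672466 -55.96434178]] [[ -0.53883317 -54.02312386]]
tab top corners [[-107.61289618  -19.77008145]
 [-106.63938447   19.90221761]] [[-100.30697072   20.97091591]]
w [[ 495.51001299 -385.528119     40.        ]]
w [[ 481.4072726  -397.45702548   40.        ]] tins [[643.58523869 418.22207625  30.        ]
 [430.93509056 337.6329147   30.        ]]
```

```bash
cat >> h.py <<'E'
def shift(s,X,yaw=None): # world target, jaw-axis yaw (deg, mod 180) -> tool shift, rotvec deg
    R=Ro.from_rotvec(s["tool_rot"]);d=R.inv().apply(np.array(X)-s["tool_pos"])
    Y=R.apply([0,1,0]);a=np.degrees(np.arctan2(Y[1],Y[0]))
    w=0 if yaw is None else (yaw-a+90)%180-90
    return d.round(1), -round(w,1)
E
python3 - <<'E'
from h import *
P=np.load("P.npy");s=bot.get_state()
print(np.degrees(P[2]))
print(shift(s,[530,40,300],np.degrees(P[2])))
E
```

```text
102.77953461957715
(array([-461. , -335.2,  -69.1]), np.float64(-38.3))
```

Request:
move_arm:
  steps:
    - [0,[-58,-42,-9],[0,0,-5]]
    - [0,[-115,-84,-17],[0,0,-10]]
    - [0,[-173,-126,-26],[0,0,-15]]
    - [0,[-230,-168,-35],[0,0,-20]]
    - [0,[-288,-210,-43],[0,0,-25]]
    - [0,[-346,-251,-52],[0,0,-30]]
    - [0,[-403,-293,-60],[0,0,-35]]
    - [0,[-461,-335,-69],[0,0,-38.3]]

```text
time: 1.1
tool_pos: [495.5, 102.8, 290.9]
tool_rot: [0.352, -3.121, 0.001]
wrist_force: [1.3, 0.8, -0.1]
gripper_width: -0.004
```

Request:
move_arm:
  steps:
    - [0,[0,0,0],[0,0,0]]

```text
time: 1.23
tool_pos: [496.9, 99.3, 290.5]
tool_rot: [0.345, -3.121, 0.002]
wrist_force: [-0.4, 0.1, -0.6]
gripper_width: 0.005
```

```bash
python3 - <<'E'
from h import *
P=np.load("P.npy");s=bot.get_state()
print(s["tool_pos"],s["qvel"].round(3),shift(s,[530,40,300],np.degrees(P[2])))
E
```

```text
[496.91053803  99.27178432 290.54449358] [ 0.042 -0.021 -0.022  0.018  0.022  0.026] (array([-19.3, -65.1,  -9.4]), np.float64(-0.2))
```

Request:
move_arm:
  steps:
    - [0,[-10,-33,-5],[0,0,0]]
    - [0,[-19,-65,-9],[0,0,0]]
    - [0,[-19,-65,-9],[0,0,0]]
    - [0,[-19,-65,-9],[0,0,0]]

```text
time: 1.72
tool_pos: [529.1, 40.9, 299.3]
tool_rot: [0.346, -3.12, 0.001]
wrist_force: [0.1, 1.1, -1.0]
gripper_width: -0.002
```

```bash
python3 - <<'E'
from h import *
P=np.load("P.npy");s=bot.get_state()
I=bot.snapshot("wrist");np.savez("w1.npz",p=s["tool_pos"],r=s["tool_rot"])
cv2.imwrite("pics/w1.png",I[:,:,::-1])
B=cv2.resize(I[:,:,::-1],(0,0),fx=1.42,fy=1.42,interpolation=2)
for x in range(0,560,50):cv2.putText(B,str(x),(int(x*1.42),10),0,.4,(0,255,255))
for y in range(50,420,50):cv2.putText(B,str(y),(0,int(y*1.42)),0,.4,(0,255,255))
cv2.imwrite("pics/w1b.png",B);print(s["tool_pos"],B.shape)
E
```

```text
[529.1453278   40.91937754 299.29269468] (596, 795, 3)
```

View pics/w1b.png

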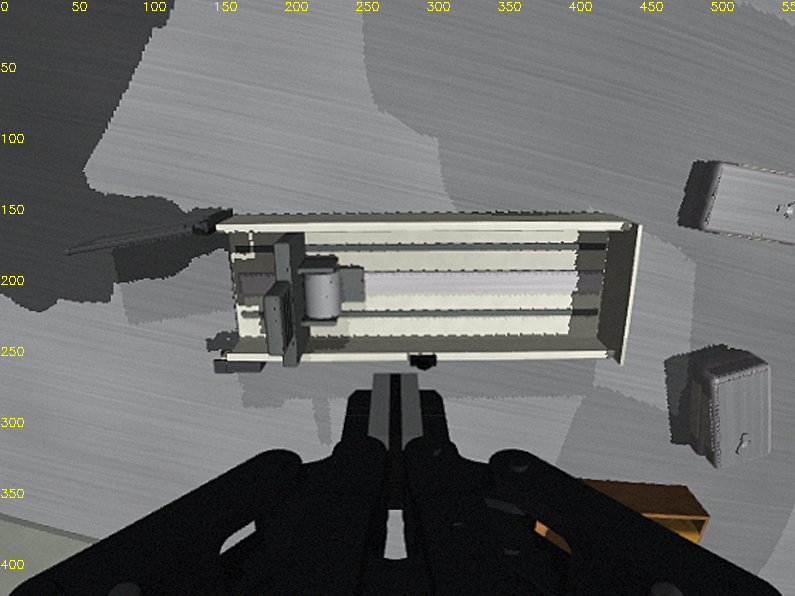

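Wrist view: lane nearly along image columns; gate seen edge-on, free edge ≈(47,177) px, front wall ends ≈(153,160)/(161,251), rear wall top corners ≈(451,158)/(438,256), clip ≈(297,254), tab top ≈(193,224).

```bash
python3 - <<'E'
from h import *
P=np.load("P.npy");z=np.load("w1.npz");s=dict(tool_pos=z["p"],tool_rot=z["r"]);C=cam("wrist",s)
I=cv2.imread("pics/w1.png")
LA=[[-165,58,51],[-165,-58,51],[165,58,66],[165,-58,66]]
print(proj(C,world(P,LA)).round(1))
W=np.array([[152.5,157],[160.6,254],[451.3,157.7],[438,256.3]])
f=lambda P:(proj(C,world(P,LA))-W).ravel()
P=least_squares(f,P).x;print(P,f(P).round(1));np.save("P2.npy",P)
def loc(X):
    c,q=np.cos(P[2]),np.sin(P[2]);d=X[:,:2]-P[:2];return np.c_[d@[c,q],d@[-q,c]].round(1)
m=(I[240:265,280:315].max(2)<25);ys,xs=np.nonzero(m)
for y in range(m.shape[0]):
    if m[y].any():print(y+240,np.nonzero(m[y])[0][[0,-1]]+280)
print("clip@51,71",[loc(ray(C,[[xs.mean()+280,ys.mean()+240]],h)) for h in(51,61,71)])
print("tab top",loc(ray(C,[[186.5,208],[186.5,250],[197,198]],125)),"paddle",loc(ray(C,[[194,165],[214,165]],84)))
E=ray(C,[[47,177]],68);print("gate",loc(E),E)
cv2.imwrite("pics/crop.png",np.hstack([cv2.resize(I[235:275,275:325],(400,320),interpolation=0),cv2.resize(I[155:265,150:250],(400,440))[:320]]))
E
```

```text
[[147.9 156.8]
 [158.6 253.1]
 [451.3 159. ]
 [437.3 257.5]]
[564.53273175  73.57166707   1.79861116] [-2.9  0.3 -0.  -0.5  1.7  0.4  1.3  0.4]
250 [289 306]
251 [289 306]
252 [289 306]
253 [289 306]
254 [289 306]
255 [289 306]
256 [289 306]
257 [294 303]
258 [294 302]
259 [296 300]
264 [280 281]
clip@51,71 [array([[ -0.8, -59.2]]), array([[ -1.3, -54.6]]), array([[ -1.9, -50. ]])]
tab top [[-108.4   22. ]
 [-112.1  -20.4]
 [ -97.8   31.6]] paddle [[-108.1   54.8]
 [ -87.7   54.5]]
gate [[-278.9   41.5]] [[ 587.13602586 -207.47031906   68.        ]]
```

View pics/crop.png

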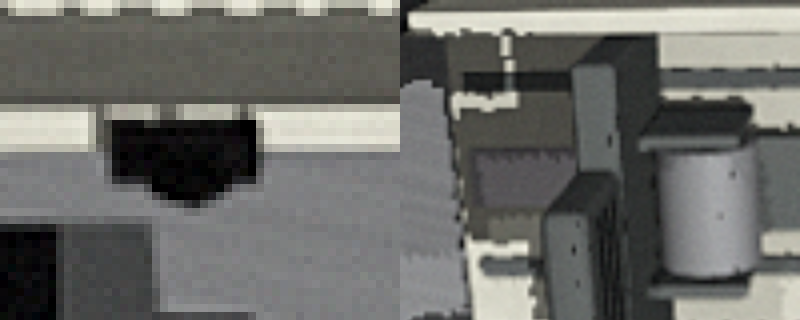

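```bash
cat > gp.py <<'E'
from h import *
P=np.load("P2.npy");h=np.array([-165,58])
def gp(th,r,extra,z):
    n=np.array([-np.cos(th),np.sin(th)]);u=np.array([-np.sin(th),-np.cos(th)])
    d=2+14.5*abs(n[0])+11*abs(n[1])+extra
    return world(P,np.r_[h+r*u+d*n,z])[0]
E
python3 - <<'E'
from gp import *
z=np.load("w1.npz");C=cam("wrist",dict(tool_pos=z["p"],tool_rot=z["r"]))
print(ray(C,[[298,259]],71), world(P,[[-2,-60,71]]))
s=bot.get_state()
for z in(200,50):
    X=gp(1.43,85,35,z);print(X,shift(s,X,np.degrees(P[2])))
E
```

```text
[[619.53692161  85.05890567  71.        ]] [[623.43416478  85.17430418  71.        ]]
[ 529.35132055 -197.54413514  200.        ] (array([  52. , -232.8,   99.7]), np.float64(-0.4))
[ 529.35132055 -197.54413514   50.        ] (array([  51.7, -232.7,  249.7]), np.float64(-0.4))
```

Request:
move_arm:
  steps:
    - [0,[13,-58,20],[0,0,0]]
    - [0,[26,-116,45],[0,0,0]]
    - [0,[39,-174,70],[0,0,0]]
    - [0,[52,-233,100],[0,0,-0.4]]
    - [0,[52,-233,150],[0,0,-0.4]]
    - [0,[52,-233,200],[0,0,-0.4]]
    - [0,[52,-233,250],[0,0,-0.4]]
    - [0,[52,-233,250],[0,0,-0.4]]

```text
time: 2.78
tool_pos: [526.3, -194.9, 45.9]
tool_rot: [0.359, -3.113, -0.007]
wrist_force: [0.4, -0.2, 1.1]
gripper_width: -0.002
```

Request:
move_arm:
  steps:
    - [0,[0,0,0],[0,0,0]]

```text
time: 2.9
tool_pos: [527.5, -194.9, 48.3]
tool_rot: [0.36, -3.115, -0.004]
wrist_force: [-0.1, -0.6, 0.2]
gripper_width: 0.001
```

```bash
python3 - <<'E'
from gp import *
s=bot.get_state();print(s["tool_pos"],s["qvel"].round(3),s["wrist_force"])
for th,e in((1.43,0),(1.3,-2),(1.15,-2),(1,-2),(.85,-2),(.7,-2),(.55,-2),(.4,-2),(.25,-2),(.12,-2),(0.06,-2),(0,-2),(0,-5)):
    X=gp(th,85,e,50);print(th,X.round(),*shift(s,X))
E
```

```text
[ 527.47326749 -194.88190035   48.31013155] [ 0.009  0.005 -0.023  0.003  0.001  0.004] [-0.08675718 -0.62796487  0.17837631]
1.43 [ 562. -185.   50.] [-35.9   1.8  -1.9] 0
1.3 [ 573. -182.   50.] [-47.5   2.3  -1.9] 0
1.15 [ 584. -178.   50.] [-58.9   3.9  -2. ] 0
1 [ 594. -172.   50.] [-70.3   7.2  -2. ] 0
0.85 [ 604. -164.   50.] [-81.5  12.3  -2.1] 0
0.7 [ 613. -155.   50.] [-92.1  19.3  -2.1] 0
0.55 [ 620. -144.   50.] [-101.8   28.    -2.1] 0
0.4 [ 626. -132.   50.] [-110.2   38.5   -2.1] 0
0.25 [ 630. -119.   50.] [-117.1   50.6   -2.1] 0
0.12 [ 631. -107.   50.] [-121.4   62.1   -2.1] 0
0.06 [ 632. -101.   50.] [-122.8   67.6   -2.1] 0
0 [631. -95.  50.] [-123.9   73.4   -2.1] 0
0 [631. -92.  50.] [-123.9   76.4   -2.1] 0
```

Request:
move_arm:
  steps:
    - [0,[-20,1,-2],[0,0,0]]
    - [0,[-36,2,-2],[0,0,0]]
    - [0,[-48,2,-2],[0,0,0]]
    - [0,[-59,4,-2],[0,0,0]]
    - [0,[-70,7,-2],[0,0,0]]
    - [0,[-82,12,-2],[0,0,0]]
    - [0,[-92,19,-2],[0,0,0]]
    - [0,[-102,28,-2],[0,0,0]]

```text
time: 3.9
tool_pos: [620.8, -143.6, 49.8]
tool_rot: [0.36, -3.115, -0.004]
wrist_force: [-0.0, -0.9, -0.4]
gripper_width: -0.002
```

```bash
python3 - <<'E'
from gp import *
s=bot.get_state();print(s["tool_pos"],s["wrist_force"])
for th,e in ((.55,-2),(.4,-2),(.25,-2),(.12,-2),(0.06,-2),(0,-2),(0,-5)):
    X=gp(th,85,e,50);print(th,X.round(),*shift(s,X))
I=bot.snapshot("wrist")[:,:,::-1];cv2.imwrite("pics/w2.png",I)
E
```

```text
[ 620.82853524 -143.63774349   49.77215052] [-0.00658025 -0.85337865 -0.35796665]
0.55 [ 620. -144.   50.] [ 0.8 -0.6 -0.2] 0
0.4 [ 626. -132.   50.] [-7.7  9.9 -0.2] 0
0.25 [ 630. -119.   50.] [-14.5  22.   -0.2] 0
0.12 [ 631. -107.   50.] [-18.8  33.5  -0.2] 0
0.06 [ 632. -101.   50.] [-20.2  39.1  -0.2] 0
0 [631. -95.  50.] [-21.3  44.8  -0.2] 0
0 [631. -92.  50.] [-21.3  47.8  -0.2] 0
```

Request:
move_arm:
  steps:
    - [0,[-8,10,0],[0,0,0]]
    - [0,[-15,22,0],[0,0,0]]
    - [0,[-19,33,0],[0,0,0]]
    - [0,[-20,39,0],[0,0,0]]
    - [0,[-21,42,0],[0,0,0]]

```text
time: 4.58
tool_pos: [632.0, -97.5, 49.9]
tool_rot: [0.361, -3.115, -0.001]
wrist_force: [-2.7, -13.9, -0.4]
gripper_width: -0.001
```

Request:
move_arm:
  steps:
    - [0,[0,2,0],[0,0,0]]
    - [0,[0,2,0],[0,0,0]]

```text
time: 4.82
tool_pos: [631.9, -97.7, 50.1]
tool_rot: [0.359, -3.115, 0.005]
wrist_force: [1.6, -10.2, -3.1]
gripper_width: -0.001
```

Request:
move_arm:
  steps:
    - [0,[0,2,0],[0,0,0]]
    - [0,[0,2,0],[0,0,0]]

```text
time: 5.08
tool_pos: [631.9, -97.8, 50.1]
tool_rot: [0.356, -3.116, 0.01]
wrist_force: [2.3, -8.9, -3.7]
gripper_width: -0.001
```

```bash
python3 - <<'E'
from gp import *
I=bot.snapshot("scene")[:,:,::-1];a=cv2.resize(I[170:270,210:310],(400,400),interpolation=2)
I=bot.snapshot("side")[:,:,::-1];b=cv2.resize(I[180:280,280:380],(400,400),interpolation=2)
cv2.imwrite("pics/c3.png",np.hstack([a,b]))
E
```

```text
(no output)
```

View pics/c3.png

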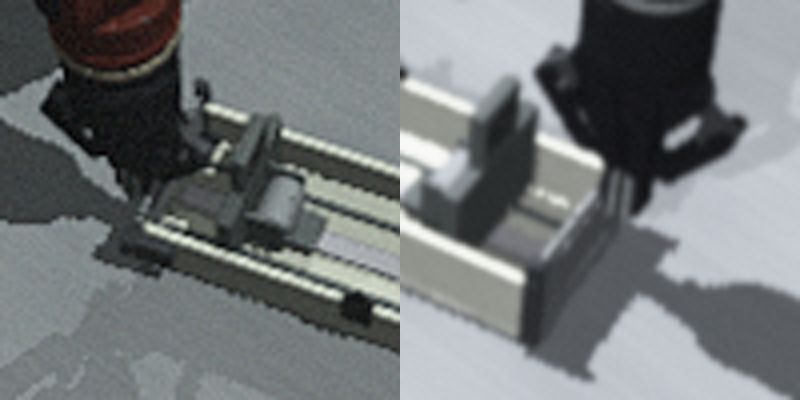

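The gate looks nearly shut (scene left, side right); seating isn't certain, so I push harder in small steps and watch for travel.

Request:
move_arm:
  steps:
    - [0,[0,4,0],[0,0,0]]
    - [0,[0,4,0],[0,0,0]]

```text
time: 5.42
tool_pos: [631.8, -97.6, 50.3]
tool_rot: [0.352, -3.118, 0.02]
wrist_force: [3.9, -18.0, -6.6]
gripper_width: 0.002
```

```bash
python3 - <<'E'
from gp import *
s=bot.get_state();c,q=np.cos(P[2]),np.sin(P[2]);d=s["tool_pos"][:2]-P[:2];print(d@[c,q],d@[-q,c],s["wrist_force"])
E
```

```text
-181.90207708755136 -26.844967534136572 [  3.89110096 -18.0342314   -6.55531396]
```

It is against its stop (TCP −181.9 mm along the lane versus −181.5 expected, no travel under 18 N). I'll back off, lift, and go over the tab.

```bash
python3 - <<'E'
from gp import *
s=bot.get_state()
for z in(230,91):
    X=world(P,[[-106,0,z]])[0];print(X,shift(s,X,np.degrees(P[2])))
print(s["tool_rot"],Ro.from_rotvec(s["tool_rot"]).as_matrix().round(3))
a=P[2]-np.pi/2+np.pi # desired: tool y along lane, z down
Y=np.array([np.cos(P[2]),np.sin(P[2]),0]);Z=np.array([0,0,-1.]);M=np.c_[np.cross(Y,Z),Y,Z]
print(np.degrees((Ro.from_rotvec(s["tool_rot"]).inv()*Ro.from_matrix(M)).as_rotvec()))
E
```

```text
[588.47276389 -29.68953019 230.        ] (array([  28. ,   73.6, -180.5]), np.float64(-0.2))
[588.47276389 -29.68953019  91.        ] (array([ 27.3,  75.3, -41.5]), np.float64(-0.2))
[ 0.35205213 -3.11780481  0.02022708] [[-0.975 -0.223 -0.002]
 [-0.223  0.975 -0.013]
 [ 0.005 -0.012 -1.   ]]
[-0.70847281 -0.30650152 -0.1681048 ]
```

Request:
move_arm:
  steps:
    - [0,[0,-30,0],[-0.7,-0.3,-0.2]]
    - [0,[0,-30,-50],[-0.7,-0.3,-0.2]]
    - [0,[0,-30,-110],[-0.7,-0.3,-0.2]]
    - [60,[10,0,-160],[-0.7,-0.3,-0.2]]
    - [60,[20,40,-180],[-0.7,-0.3,-0.2]]
    - [60,[28,73,-180],[-0.7,-0.3,-0.2]]
    - [60,[28,73,-180],[-0.7,-0.3,-0.2]]
    - [60,[28,73,-180],[-0.7,-0.3,-0.2]]

```text
time: 6.42
tool_pos: [588.7, -30.5, 229.4]
tool_rot: [-0.358, 3.121, -0.0]
wrist_force: [0.3, -1.0, 0.5]
gripper_width: 0.7
```

```bash
python3 - <<'E'
from gp import *
s=bot.get_state();print(s["tool_pos"],s["gripper_width"])
I=bot.snapshot("wrist")[:,:,::-1];cv2.imwrite("pics/w3.png",I);np.savez("w3.npz",p=s["tool_pos"],r=s["tool_rot"])
C=cam("wrist",s);D=cam("side")
print("pred gate shut edge/hinge top",proj(C,world(P,[[-165,-57,68],[-165,58,68]])).round(),proj(C,world(P,[[-112,-22,125],[-112,22,125],[-100,22,125]])).round())
J=bot.snapshot("side")[:,:,::-1]
b=cv2.resize(J[190:270,290:370],(420,420),interpolation=2)
a=I.copy()
cv2.imwrite("pics/w3b.png",np.hstack([I[:, :370],b]))
E
```

```text
[588.74046506 -30.49057071 229.41579376] 0.7000024828879604
pred gate shut edge/hinge top [[214. 249.]
 [207. 122.]] [[270. 238.]
 [270. 180.]
 [287. 180.]]
```

View pics/w3b.png

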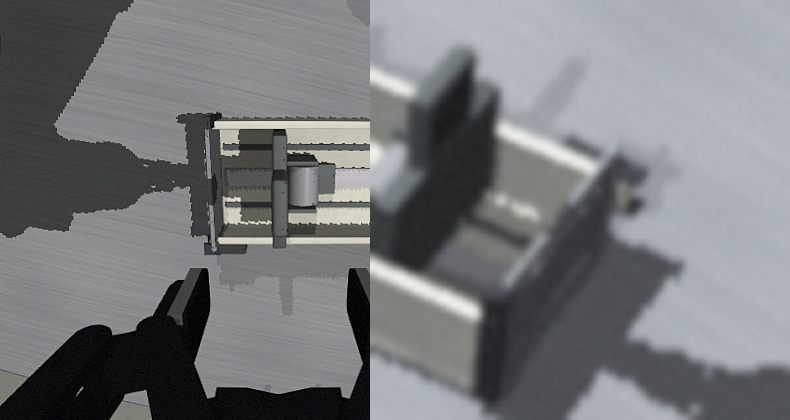

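The gate lies across the front at px (209,118)–(213,250), matching the predicted shut line, and its edge sits behind the roller. The tab (≈272–287 px) is where predicted. Descending to grasp.

Request:
move_arm:
  steps:
    - [60,[0,1,50],[0,0,0]]
    - [60,[0,1,100],[0,0,0]]
    - [60,[0,1,132],[0,0,0]]
    - [60,[0,1,137],[0,0,0]]
    - [60,[0,1,137],[0,0,0]]

```text
time: 7.15
tool_pos: [589.0, -30.6, 93.0]
tool_rot: [-0.356, 3.121, -0.0]
wrist_force: [0.4, 0.9, -0.2]
gripper_width: 0.705
```

Request:
move_arm:
  steps:
    - [0,[0,0,0],[0,0,0]]
    - [0,[0,0,0],[0,0,0]]
    - [0,[0,0,0],[0,0,0]]
    - [0,[0,0,0],[0,0,0]]
    - [0,[0,0,0],[0,0,0]]
    - [0,[0,0,0],[0,0,0]]
  newtons: 60

```text
time: 7.9
tool_pos: [589.4, -29.4, 94.2]
tool_rot: [-0.357, 3.12, 0.002]
wrist_force: [-1.3, 6.2, 7.1]
gripper_width: 0.131
```

```bash
python3 - <<'E'
from gp import *
s=bot.get_state();c,q=np.cos(P[2]),np.sin(P[2]);d=s["tool_pos"][:2]-P[:2];print(d@[c,q],d@[-q,c],s["tool_pos"],s["wrist_force"],s["gripper_width"]*85.4)
E
```

```text
-105.95612000444102 -0.9107662750330779 [589.35008773 -29.44108798  94.24034151] [-1.31826636  6.19941009  7.06432187] 11.209224223806064
```

Gripped (11 mm opening, tab centre at −106 → face at −112). Drawing back most of the way, then check.

Request:
move_arm:
  steps:
    - [0,[0,8,0],[0,0,0]]
    - [0,[0,20,0],[0,0,0]]
    - [0,[0,35,0],[0,0,0]]
    - [0,[0,50,0],[0,0,0]]
    - [0,[0,65,0],[0,0,0]]
    - [0,[0,80,0],[0,0,0]]
    - [0,[0,95,0],[0,0,0]]
    - [0,[0,100,0],[0,0,0]]

```text
time: 8.9
tool_pos: [566.7, 67.8, 94.3]
tool_rot: [-0.357, 3.12, -0.001]
wrist_force: [0.7, -6.4, -2.8]
gripper_width: 0.136
```

```bash
python3 - <<'E'
from gp import *
s=bot.get_state();c,q=np.cos(P[2]),np.sin(P[2]);d=s["tool_pos"][:2]-P[:2];print(d@[c,q],d@[-q,c],s["tool_pos"],s["wrist_force"],s["gripper_width"]*85.4)
I=bot.snapshot("wrist")[:,:,::-1];cv2.imwrite("pics/w4.png",I);np.savez("w4.npz",p=s["tool_pos"],r=s["tool_rot"])
J=bot.snapshot("side")[:,:,::-1];cv2.imwrite("pics/s4.png",J)
cv2.imwrite("pics/w4b.png",np.hstack([cv2.resize(I[130:420,130:430],(400,387)),cv2.resize(J[165:262,230:330],(400,387),interpolation=2)]))
E
```

```text
-6.095664776755534 -0.7886186367259568 [566.67767624  67.81160965  94.2892573 ] [ 0.70401496 -6.36321402 -2.77055581] 11.583678101243654
```

View pics/w4b.png

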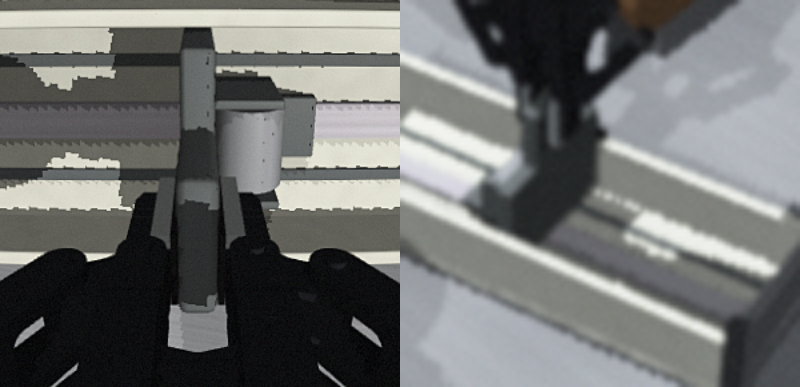

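The wrist view shows the tab held between the pads, with the clip hidden behind the gripper; the paddle moved with the tool (paddle's front top edge ≈(266,166) px). Final 10 mm, then check the clip against the paddle.

Request:
move_arm:
  steps:
    - [0,[0,4,0],[0,0,0]]
    - [0,[0,8,0],[0,0,0]]
    - [0,[0,10,0],[0,0,0]]
    - [0,[0,10,0],[0,0,0]]

```text
time: 9.5
tool_pos: [564.6, 76.7, 94.3]
tool_rot: [-0.357, 3.12, -0.003]
wrist_force: [2.1, -6.8, -2.7]
gripper_width: 0.132
```

```bash
python3 - <<'E'
from gp import *
s=bot.get_state();c,q=np.cos(P[2]),np.sin(P[2]);d=s["tool_pos"][:2]-P[:2];print(d@[c,q],d@[-q,c],s["tool_pos"],s["wrist_force"],s["gripper_width"]*85.4)
def loc(X):
    d=X[:,:2]-P[:2];return np.c_[d@[c,q],d@[-q,c]].round(1)
z=np.load("w1.npz");C=cam("wrist",dict(tool_pos=z["p"],tool_rot=z["r"]));print("tip w1",loc(ray(C,[[298,259]],71)))
z=np.load("w4.npz");C=cam("wrist",dict(tool_pos=z["p"],tool_rot=z["r"]));print("paddle w4",loc(ray(C,[[265.8,166]],84)))
S,D=cam("scene"),cam("side")
print("tip",loc(ray(S,[[298,243]],71)),loc(ray(D,[[277,193]],71)))
A=bot.snapshot("scene")[:,:,::-1];J=bot.snapshot("side")[:,:,::-1]
cv2.imwrite("pics/sc5.png",A);cv2.imwrite("pics/sd5.png",J)
print("pred scene tip/paddle -y top front corner",proj(S,world(P,[[-2,-60,71],[-2,-49,84],[-2,49,84]])),"side",proj(D,world(P,[[-2,-60,71],[-2,-49,84],[-2,49,84],[-2,49,18]])))
cv2.imwrite("pics/v5.png",np.hstack([cv2.resize(A[200:265,255:320],(400,400),interpolation=2),cv2.resize(J[165:240,245:320],(400,400),interpolation=2)]))
E
```

```text
3.0803520507332744 -0.785633491324623 [564.60237069  76.74986454  94.29247562] [ 2.08397582 -6.84038869 -2.67810137] 11.270626566045204
tip w1 [[ -1.2 -56.2]]
paddle w4 [[-10.9  49. ]]
tip [[ -6.  -56.1]] [[ -2.9 -54.2]]
pred scene tip/paddle -y top front corner [[298.86545517 244.67491106]
 [300.50411588 239.20037867]
 [312.67143163 210.2858376 ]] side [[277.92321731 191.63305361]
 [275.68977005 189.99795845]
 [253.67139752 212.39879133]
 [254.0506374  232.40608686]]
```

View pics/v5.png

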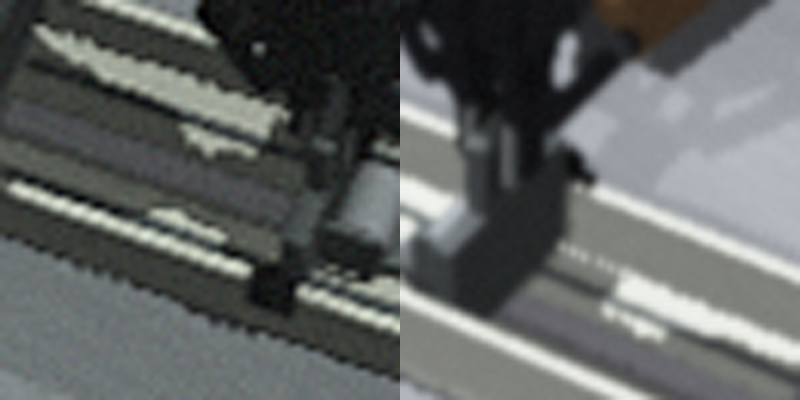

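Left (scene): clip tip ≈(299,243.5), paddle corner ≈(301,237). Right (side): clip ≈(277,193), paddle front corner ≈(275.4,192). Both are within about 1 px of the "level" prediction, and the estimates average about 1 mm short. I'll nudge 2 mm (the command lags about 1 mm) and hold.

Request:
move_arm:
  steps:
    - [0,[0,2,0],[0,0,0]]
    - [0,[0,2,0],[0,0,0]]
    - [0,[0,2,0],[0,0,0]]
    - [0,[0,2,0],[0,0,0]]
    - [0,[0,2,0],[0,0,0]]
    - [0,[0,2,0],[0,0,0]]
    - [0,[0,2,0],[0,0,0]]
    - [0,[0,2,0],[0,0,0]]

```text
time: 10.6
tool_pos: [564.3, 77.8, 94.3]
tool_rot: [-0.356, 3.12, -0.006]
wrist_force: [1.7, -6.3, -2.8]
gripper_width: 0.132
```

```bash
python3 - <<'E'
from gp import *
s=bot.get_state();c,q=np.cos(P[2]),np.sin(P[2]);d=s["tool_pos"][:2]-P[:2];print(d@[c,q],s["tool_pos"],s["wrist_force"],s["gripper_width"]*85.4,s["qvel"].round(3))
I=bot.snapshot("side")[:,:,::-1];A=bot.snapshot("scene")[:,:,::-1]
cv2.imwrite("pics/v6.png",np.hstack([cv2.resize(A[175:275,225:325],(400,400),interpolation=2),cv2.resize(I[165:265,245:345],(400,400),interpolation=2)]))
E
```

```text
4.1919046902021915 [564.34781529  77.83188294  94.27782467] [ 1.6876029  -6.25427904 -2.84468408] 11.270916746840898 [ 0.001 -0.001 -0.001 -0.002 -0.001 -0.001]
```

View pics/v6.png

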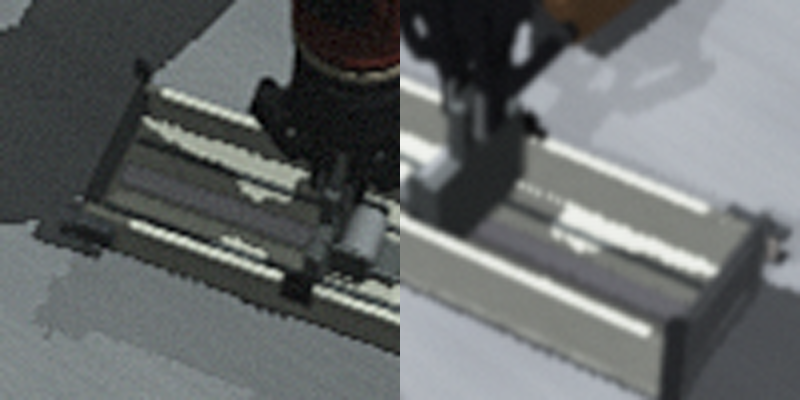

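The gate is still shut across the front, the pusher is held level with the clip, and the arm is at rest. Handing in.

```bash
python3 -c "
from bench import bot
print(bot.job_done());s=bot.get_state();print(s['time'],s['tool_pos'],s['wrist_force'])"
```

```text
the job is handed in; nothing more can be done
None
the job is handed in; nothing more can be done
```

The gate is shut, and the pusher is drawn back level with the pointer clip. I handed the job in with the gripper still holding it; it gave no verdict.

- **Gate:** I pushed it shut with the closed fingers until it stopped moving under 18 N. The tool was then at −181.9 mm along the lane (−181.5 expected for a shut gate). Later pictures showed it still lying flush across the front, behind the roller catch. I saw no separate sign of the snap.
- **Pusher:** I took the tab with a 60 N grip and drew it back about 110 mm. Going by the tool position, its front face ended at −1.8 mm along the lane. The arm was at rest, with about 6 N of spring pull showing at the wrist.
- **Pointer:** The views disagree slightly on where the tip is: −1.2 mm from the wrist camera, −2.9 mm from the side and −6 mm from the scene camera, which was the coarsest view. Compared within one picture, the paddle and the clip were level to about 2 mm. By all three readings the face is within the 7 mm allowed.
- **Tins and weight:** The arm stayed clear of them throughout, but I did not re-measure their positions at the end.

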